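# Drive the tight brass sleeve out of the bracket

### The arm

A 7-joint arm with a two-finger parallel gripper is mounted at the origin on the work surface. World frame = base frame: x ahead of the robot, y to its left, z up, the work surface at z = 0. Lengths are in m, angles in rad, forces in N, time in s.
With the tool pointing down it reaches from about 0.4 to 0.85 m from the base axis. Payload 10.4 kg.
Tool frame: the origin (TCP) lies at the very end of the fingers, on their centre line; the grasp point (between the pads) lies 19 mm behind it; z points along the fingers, y is the line along which they close (so a half turn about z gives the same grasp; the last joint's range is limited). The gripper opens to 87 mm and grips with 3 to 60 N. Pads are 19 mm wide; open, the fingers measure 117 mm over their backs; the gripper's body (75 mm by 190 mm) begins 51 mm behind the grasp point.
Start: joints at [1.206, 0.332, -0.065, 1.46, 0.022, 1.35, -0.088], TCP at [0.21, -0.589, 0.223] pointing down, gripper open.
Joint ranges: [-2.6, 2.6], [-0.5, 2.12], [-1.47, 1.34], [0.16, 2.42], [-1.27, 4.41], [0.06, 2.06], [-2.6, 2.6]. Speed limits (rad/s): [2.22, 2.22, 2.79, 2.79, 3.14, 3.14, 3.14].

### API

Orientations are given as a unit quaternion [x, y, z, w].
In Python, from bench import * gives the robot as it stands.
- The arm moves only by the tool step_arm, never from a script. Its arguments are lists of equal length, an entry for each row: "delta_pos": the shift along the world's x, y, z in units of 25 mm (1.0 is 25 mm), a list of three; "turn": the turn about the world's z in units of 0.12 rad (1.0 is 0.12 rad). In form: {"delta_pos": [[tx, ty, tz], ...], "turn": [turn, ...]}. A call has 1 to 12 rows; each row shifts and turns the commanded pose from where the row before left it; what a row does not reach is not made up. A row lasts 1/10 s, in which the tool goes at most 50 mm and 8.59 degrees, less where a joint would pass 70% of its speed; a pose out of reach is approached as far as the arm can. A call with a number of a shift or a turn outside -1 to 1 is refused whole. A call with a gripper value outside its range is refused whole. "grip" is the closure, from 0 (fully open) to 1 (shut), set as the call begins (left out, the last holds). The fingers move at their own pace and stop on an object; "newtons" is the grip in N (left out, the last holds). Time passes only in rows, so rows that do not move let the fingers close. It gives the time, the measured TCP pose, the force, the opening and the grip force at its end, in the units of the state.
- read_state(): the state, without advancing time (a new reading comes with each control period).
- camera(name): name is "side" or "top" or "wrist"; returns a dict with "image" (384x512x3 uint8, red, green, blue), "z_map" (384x512 float32, m along the optical axis (not along the pixel's ray), 0 where there is no reading), "mtx" (3x3 intrinsics, pixels), "dist" ([k1, k2, p1, p2, k3] as OpenCV has them; the pictures are not rectified), "view" (4x4, takes a point from world to camera coordinates). Camera axes: x right, y up, looking along -z (the intrinsics and any distortion apply to the point x, -y, -z); pixel columns grow to the right and rows downward; lengths in m; the calibration is good to about 2 mm. A picture is of the moment at which its call begins.
- close_job(): hands the job in; it is judged then, once.
The state is a dict: "time": time; "joint_positions": joint angles; "joint_vel": joint speeds; "joint_torque": joint torques, N m; "ee_pos": TCP position; "eef_rot": TCP orientation; "ft_force": force on the tool from outside, world axes, zero at the start; "torque": the same for the moment, N m; "width": finger opening in m; "grip_force": force on a finger pad.
Only numpy, scipy, OpenCV 4.12 (cv2) and the standard library are available. Lean on these libraries where they do the work, as an engineer would, in place of code of your own. Each camera call takes 0.05 s, during which the arm holds its last target. There are 200 camera calls.

### The job

Take the red-handled drift from the wooden rack and gently push the tight brass sleeve down through the bracket until it drops into the steel tray underneath, feeling for the hole in the green guide plate and never forcing the drift against plate or bracket. Then stand the red drift back in its empty rack hole, down on its collar, and let go. Leave the blue drift and the other things on the bench where they are.

Things in the scene. Friction and masses are not known exactly. Their poses are not given: they have to be found in the camera images.
- drift_grip (a point): Centre of the red handle (18 x 18 mm, 42 mm tall, square, upright) of the thin steel drift, on its axis: 83 mm above the rod's tip, 21 mm above the top of the collar (30 mm across, 6 mm thick) on which it stands on the rack. z up the tool, x and y square to the handle's faces. 0.08 to 0.17 kg. Grip it firmly, close above the collar, so that it cannot slip or tilt
- drift_tip (a point): Centre of the flat lower end of the red drift's rod, which is 10 mm in diameter and 56 mm long from tip to collar, its end bevelled 1 mm over the lowest 1.5 mm; z up the tool
- thick_grip (a point): Centre of the blue handle of the other drift, alike in shape but with a 14 mm rod, too thick for this bore. It stands in the other rack hole and stays there
- rack: Wooden rack fixed to the bench, 75 mm (x) by 160 mm (y), 66 mm high; origin at the centre of its underside, z up. Two square holes of 16 x 16 mm, 58 mm deep, 76 mm apart along its y
- hole_a (a point): Centre of the mouth of the rack hole on the rack's -y side, in the top face 66 mm above the bench; axes as the rack's. The red or the blue drift stands here at the start
- hole_b (a point): The same for the rack hole on the rack's +y side
- bracket: Aluminium bracket fixed on a steel stand: 90 mm (x) by 122 mm (y), 28 mm thick, underside 55 mm above the bench; origin at the centre of its underside, on the axis of its vertical 25 mm bore; z up. A green guide plate, 64 mm (x) by 50 mm (y), 10 mm thick, sits on 4 mm rubber strips over the bore and gives 1 mm under about 2.5 N, 4 mm at most, then it is hard. The sleeve can leave only downwards
- bore (a point): On the bore's axis, level with the guide plate's top, 97 mm above the bench; axes as the bracket's. The plate has one vertical 12 mm hole for the 10 mm rod, hardly bevelled, on the bracket's y centreline but 3 to 6 mm off this point along the bracket's x, to either side, unmeasured: search for it along x with light touches; once in, ease the drift away from side loads
- sleeve_mid (a point): Centre of the closed brass sleeve, 24 mm in diameter, 26 mm long, upright in the bore, its top about 18 mm below the guide plate's top. Spring pads in the bore grip it: it needs a steady push of about 8 to 15 N, also off its centre, and drops free once its top is about 40 mm below the plate's top (the drift's collar meets the plate when the tip is 56 mm below)
- tray (a point): Centre of the steel tray floor under the bracket, 8 mm above the bench, 47 mm below the bracket; inside 114 mm (x) by 98 mm (y), rim 16 mm high; z up
Things that resemble listed ones, but are neither listed nor needed, are in the scene too. What is shaped like the part that bears drift_grip but black or orange is not meant.

How it is judged:
On the way, in this order (a step that is already met when the one before it is completed fails the run):
1. the red drift is lifted out of the rack (z of drift_tip in the frame of rack above 0.071 m), for 0.1 s.
2. with the red drift through the guide plate, the sleeve has been pushed right out and lies in the tray (horizontal distance between drift_tip and bore below 0.009 m and z of drift_tip in the frame of bore below -0.028 m and z of sleeve_mid in the frame of tray below 0.018 m and horizontal distance between sleeve_mid and tray below 0.065 m), for 0.1 s.
At the end, for the whole second after the job is handed in: The sleeve lies still in the tray under the bracket (centre less than 18 mm above the tray floor, within 65 mm of its centre). The red drift stands still in its rack hole: tip within 6 mm of the hole's axis, collar within 4 mm of the rack's top, upright within 0.08 rad (z of sleeve_mid in the frame of tray below 0.018 m and horizontal distance between sleeve_mid and tray below 0.065 m and ((horizontal distance between drift_tip and hole_a below 0.006 m and z of drift_tip in the frame of rack below 0.014 m) or (horizontal distance between drift_tip and hole_b below 0.006 m and z of drift_tip in the frame of rack below 0.014 m)) and angle between drift_tip's own z axis and vertical below 0.08 rad and linear speed of each of sleeve, drift below 0.02 m/s); the robot touches nothing.
It fails at once if the drift is forced against the guide plate or the bracket with more than 20 N (contact force between drift and guide above 20 N or contact force between drift and bracket above 20 N).
It fails at once if the drift is rammed against the sleeve with more than 25 N (contact force between drift and sleeve above 25 N).
It fails at once if the blue drift is moved by more than 15 mm (distance of thick_grip from where it was at the start of the episode above 0.015 m).
It fails at once if another thing on the bench is moved by more than 30 mm (distance of any of hammer, brush, oil, rivets, bowl, wedge from where it was at the start of the episode above 0.03 m).
It also fails if it takes over 61 s, if anything falls off the work surface, if the arm or the gripper's body presses on something with over 40 N, if the wrist force passes 120 N, or if a joint passes its speed limit or range.

## Working session

There is one attempt and no reset: what is moved stays moved. The work goes in short steps, Python scripts to look and compute and a tool call to move; the robot and the scene stay as the last step left them, time stands still between calls to the robot, and variables do not carry over. Pictures are saved under pics/ and viewed, at most 10 in all, crops included, and the job is handed in when it is done.

Besides the shell and the picture viewer there is one more tool, called after "Call:" as name([rows], argument=value, ...), one row to a line, values as JSON. step_arm: Moves the arm, as the interface text tells. Shifts and turns lie within -1 to 1; 1 stands for 25 mm of shift or 0.12 rad of turn. Its arguments: {"type":"object","properties":{"delta_pos":{"type":"array"},"turn":{"type":"array"},"grip":{"type":"number"},"newtons":{"type":"number"}},"required":["delta_pos","turn"]}

```bash
mkdir -p pics; ls; cat > h.py <<'E'
from bench import *
import numpy as np, cv2
def shot(n):
    c=camera(n); return c
def cloud(c):
    z=c["z_map"].astype(float); h,w=z.shape
    u,v=np.meshgrid(np.arange(w),np.arange(h))
    p=cv2.undistortPoints(np.stack([u,v],-1).reshape(-1,1,2).astype(np.float64),np.array(c["mtx"]),np.array(c["dist"])).reshape(h,w,2)
    P=np.stack([p[...,0]*z,-p[...,1]*z,-z,np.ones_like(z)],-1)
    W=P@np.linalg.inv(np.array(c["view"])).T
    W=W[...,:3]; W[z==0]=np.nan
    return W
E
python3 - <<'E'
from h import *
s=read_state();print({k:np.round(v,3) for k,v in s.items()})
for n in("top","side"):
    c=shot(n);np.savez(n+".npz",**c);cv2.imwrite(f"pics/{n}1.png",c["image"][...,::-1])
    W=cloud(c);print(n,np.round(c["mtx"],1).tolist(),np.linalg.inv(c["view"])[:3,3],np.nanpercentile(W.reshape(-1,3),[1,50,99],axis=0))
E
```

```text
pics
{'time': np.float64(0.0), 'joint_positions': array([ 1.206,  0.333, -0.065,  1.461,  0.022,  1.35 , -0.088]), 'joint_vel': array([-0.001, -0.   ,  0.   , -0.001,  0.   , -0.001, -0.   ]), 'joint_torque': array([-2.0000e-03, -6.2327e+01,  2.4000e-02, -3.8991e+01, -6.1000e-02,
        4.0000e-02,  0.0000e+00]), 'ee_pos': array([ 0.209, -0.589,  0.222]), 'eef_rot': array([ 0.985,  0.17 , -0.   , -0.001]), 'ft_force': array([ 0.21 ,  0.097, -0.098]), 'torque': array([-0.066,  0.053,  0.009]), 'grip_force': np.float64(0.0), 'width': np.float64(0.087)}
top [[385.1, 0.0, 252.3], [0.0, 385.1, 191.7], [0.0, 0.0, 1.0]] [ 0.43749093 -0.02309611  0.96613005] [[ 2.40319667e-02 -7.55772889e-01 -7.51043980e-01]
 [ 5.03486370e-01 -2.85499618e-02  3.67581345e-04]
 [ 1.47523036e+00  8.99712903e-01  2.00326273e-01]]
side [[438.4, 0.0, 256.1], [0.0, 438.4, 190.0], [0.0, 0.0, 1.0]] [0.4668675  0.65563772 0.62102172] [[-4.19835679e-01 -1.78535224e+00 -7.51849288e-01]
 [ 5.10467952e-01 -1.09772297e-01  1.75388417e-03]
 [ 2.06916082e+00  3.33631673e-01  2.02292554e-01]]
```

View pics/top1.png

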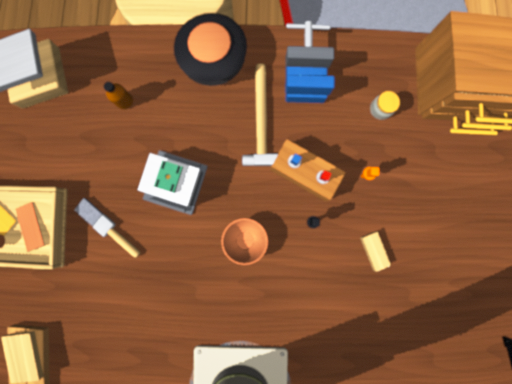

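View pics/side1.png

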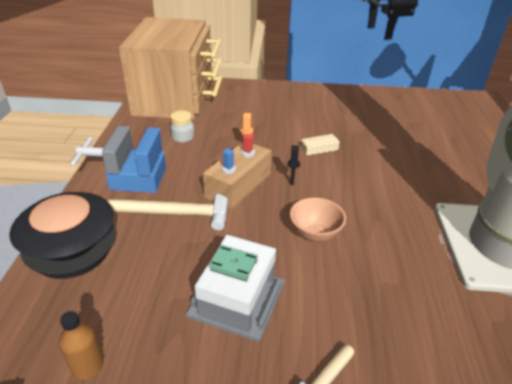

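The top view shows the red handle at about (325,176), blue at (295,160), the green plate at (168,177) and the rack around (308,168). The side view confirms red at (248,142), with an orange decoy standing behind it.

```bash
python3 - <<'E'
from h import *
for n in("top","side"):
    c=dict(np.load(n+".npz"));W=cloud(c);hsv=cv2.cvtColor(c["image"],cv2.COLOR_RGB2HSV);H,S,V=[hsv[...,i].astype(int) for i in range(3)]
    z=W[...,2]
    def rep(name,m):
        P=W[m]; 
        if len(P)<4: print(n,name,len(P));return
        r=cv2.minAreaRect((P[:,:2]*1000).astype(np.float32))
        print(n,name,len(P),"mean",P.mean(0).round(4),"med z",np.median(P[:,2]).round(4),"zrange",P[:,2].min().round(3),P[:,2].max().round(3),"rect",np.round(r[0],1),np.round(r[1],1),round(r[2],1))
    near=lambda x,y,r:np.hypot(W[...,0]-x,W[...,1]-y)<r
    red=((H<6)|(H>174))&(S>180)&(V>100)
    box=(z>0.02)&(W[...,0]>.2)&(W[...,0]<.7)&(abs(W[...,1])<.35)
    rep("red",red&box&(z>.08)); rep("redtop",red&box&(z>.108))
    blue=(H>100)&(H<125)&(S>120)
    rep("blue",blue&box&(z>.08)&(W[...,0]<.6)); rep("bluetop",blue&box&(z>.108)&(W[...,0]<.6))
    g=(H>60)&(H<95)&(S>80)
    rep("green",g&box&(z>.08))
    if n=="top":
      u,v=np.meshgrid(np.arange(512),np.arange(384))
      rep("racktop",(abs(z-.066)<.004)&(u>265)&(u<350)&(v>130)&(v<205)&(H>8)&(H<25)&(S>80))
      rep("brackettop",(abs(z-.083)<.005)&(u>130)&(u<215)&(v>140)&(v<220)&(S<60))
    else:
      u,v=np.meshgrid(np.arange(512),np.arange(384))
      rep("racktop",(abs(z-.066)<.004)&(u>195)&(u<280)&(v>130)&(v<210)&(H>8)&(H<25)&(S>80))
      rep("brackettop",(abs(z-.083)<.004)&(u>185)&(u<290)&(v>220)&(v<345)&(S<60))
E
```

```text
top red 62 mean [ 0.5364 -0.1834  0.1127] med z 0.1135 zrange 0.093 0.118 rect [ 537.3 -183.8] [16.7 16.4] 68.3
top redtop 56 mean [ 0.5369 -0.184   0.1139] med z 0.1139 zrange 0.109 0.118 rect [ 537.3 -183.8] [16.7 16.4] 68.3
top blue 60 mean [ 0.5716 -0.1166  0.1111] med z 0.1132 zrange 0.087 0.117 rect [ 573.1 -117. ] [15.1 16.1] 63.6
top bluetop 51 mean [ 0.5725 -0.1171  0.1135] med z 0.1139 zrange 0.109 0.117 rect [ 573.1 -117. ] [15.1 16.1] 63.6
top green 507 mean [0.5292 0.1722 0.0969] med z 0.0969 zrange 0.089 0.102 rect [529.5 172.8] [48.  60.7] 74.4
top racktop 1769 mean [ 0.5559 -0.1502  0.066 ] med z 0.0659 zrange 0.062 0.07 rect [ 556.4 -150.7] [159.3  76.3] 61.5
top brackettop 1392 mean [0.5202 0.1741 0.083 ] med z 0.083 zrange 0.078 0.087 rect [524.3 175.6] [122.9  90.7] 73.1
side red 0
side redtop 0
side blue 120 mean [ 0.5703 -0.111   0.102 ] med z 0.1031 zrange 0.081 0.116 rect [ 570.4 -114.3] [15.5 16.8] 58.0
side bluetop 46 mean [ 0.5703 -0.1131  0.1133] med z 0.114 zrange 0.108 0.116 rect [ 570.5 -114.9] [14.6 15.9] 65.4
side green 76 mean [0.529  0.1897 0.0952] med z 0.0955 zrange 0.091 0.1 rect [526.6 177.4] [42.2 57.2] 73.1
side racktop 1038 mean [ 0.5509 -0.1389  0.0665] med z 0.0666 zrange 0.062 0.07 rect [ 542.7 -178.4] [227.1 101. ] 71.6
side brackettop 2174 mean [0.5173 0.1875 0.0843] med z 0.0844 zrange 0.079 0.087 rect [520.1 174.2] [124.4  91.2] 73.2
```

Call:
step_arm([
  [0.73,0.9,0.1],
  [0.73,0.9,0.1],
  [0.73,0.9,0.1],
  [0.73,0.9,0.1],
  [0.73,0.9,0.1],
  [0.73,0.9,0.1],
  [0.73,0.9,0.1],
  [0.73,0.9,0],
  [0.73,0.9,0],
], turn=[0.4,0.4,0.4,0.4,0.4,0.4,0.4,0.4,0.4], grip=0)

```text
time: 1.0
ee_pos: [0.3752, -0.3844, 0.2401]
eef_rot: [0.925, 0.379, 0.0, 0.0]
ft_force: [1.7, -0.8, -1.2]
width: 0.087
grip_force: 0.0
```

Call:
step_arm([
  [0.73,0.9,0],
  [0.73,0.9,0],
  [0.73,0.9,0],
  [0.73,0.9,0],
  [0.73,0.9,0],
  [0.73,0.9,0],
  [0.73,0.9,0],
  [0.73,0.9,0],
  [0,0,0],
  [0,0,0],
], turn=[0.4,0.4,0.4,0.4,0.4,0.4,0.1,0,0,0])

```text
time: 2.0
ee_pos: [0.5202, -0.2051, 0.2398]
eef_rot: [0.859, 0.513, -0.0, -0.0]
ft_force: [-0.0, -0.8, 1.1]
width: 0.0871
grip_force: 0.0
```

```bash
python3 - <<'E'
from h import *
s=read_state();print({k:np.round(v,4) for k,v in s.items()})
c=shot("wrist");np.savez("w1.npz",**c);cv2.imwrite(f"pics/w1.png",c["image"][...,::-1])
W=cloud(c);print(np.linalg.inv(c["view"])[:3,3])
E
```

```text
{'time': np.float64(2.0), 'joint_positions': array([ 0.7009,  0.2129, -0.4699,  1.5927,  0.0978,  1.3599, -0.2746]), 'joint_vel': array([ 0.0271, -0.0076,  0.0298,  0.0049,  0.004 ,  0.0032,  0.0058]), 'joint_torque': array([-1.93710e+00, -5.08432e+01, -4.91320e+00, -3.91300e+01,
       -2.92500e-01, -3.97000e-02, -1.50100e-01]), 'ee_pos': array([ 0.5202, -0.2051,  0.2398]), 'eef_rot': array([ 8.586e-01,  5.127e-01, -1.000e-04, -2.000e-04]), 'ft_force': array([-0.026 , -0.7716,  1.0817]), 'torque': array([-0.1147, -0.092 , -0.0018]), 'grip_force': np.float64(0.0), 'width': np.float64(0.0871)}
[ 0.55908284 -0.13481697  0.40125736]
```

View pics/w1.png

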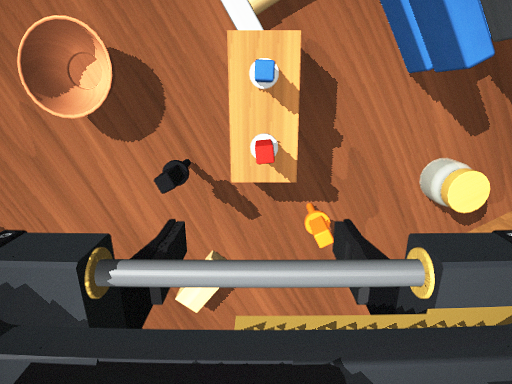

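Wrist view: red handle at (264,152), turned slightly against the image axes; blue at (264,70); black and orange decoys clear. Next I measure the red centre and yaw.

```bash
cat >> h.py <<'E'
def top_at(c,mask,zz):
    "contour of mask, pixel rays met with plane z=zz -> Nx2 world mm"
    v,u=np.nonzero(mask)
    p=cv2.undistortPoints(np.stack([u,v],-1).reshape(-1,1,2).astype(np.float64),np.array(c["mtx"]),np.array(c["dist"])).reshape(-1,2)
    M=np.linalg.inv(np.array(c["view"])); d=np.c_[p[:,0],-p[:,1],-np.ones(len(p))]@M[:3,:3].T; o=M[:3,3]
    return ((o+d*((zz-o[2])/d[:,2])[:,None])[:,:2]*1000).astype(np.float32)
E
python3 - <<'E'
from h import *
c=dict(np.load("w1.npz"));W=cloud(c);hsv=cv2.cvtColor(c["image"],cv2.COLOR_RGB2HSV);H,S,V=[hsv[...,i].astype(int) for i in range(3)];z=W[...,2]
u,v=np.meshgrid(np.arange(512),np.arange(384)); roi=(u>225)&(u<305)&(v>25)&(v<190)
def rep(n,m):
    P=W[m];r=cv2.minAreaRect((P[:,:2]*1000).astype(np.float32));print(n,len(P),np.median(P[:,2]).round(4),np.round(r[0],1),np.round(r[1],1),round(r[2],1),"mean",P.mean(0).round(4))
rep("redtop",roi&((H<8)|(H>172))&(S>150)&(abs(z-.114)<.003))
rep("red",roi&((H<8)|(H>172))&(S>150)&(z>.075))
rep("bluetop",roi&(H>100)&(H<125)&(S>120)&(abs(z-.114)<.003))
rep("rack",roi&(abs(z-.066)<.0025)&(H>8)&(H<25)&(S>80))
rep("redcollar",roi&(abs(z-.072)<.0025)&(S<60)&(v>110));rep("orange",(u>295)&(u<340)&(v>200)&(v<250)&(z>.03))
for k in(("o",(u>295)&(u<340)&(v>200)&(v<250)&(H>8)&(H<22)&(S>200)),): print(np.nanmax(W[k[1]],0),np.nanmin(W[k[1]],0))
E
```

```text
redtop 325 0.1132 [ 537.2 -185.5] [17.9 17.6] 69.5 mean [ 0.5375 -0.1852  0.1132]
red 411 0.113 [ 537.4 -185.4] [18.1 17.6] 68.2 mean [ 0.5381 -0.1835  0.1092]
bluetop 383 0.1133 [ 573.1 -117.7] [17.2 16.2] 61.6 mean [ 0.5732 -0.1176  0.1133]
rack 9141 0.0653 [ 555.6 -151.3] [160.8  75.4] 61.9 mean [ 0.5579 -0.1464  0.0653]
redcollar 215 0.0713 [ 538.4 -183. ] [24.  29.3] 70.6 mean [ 0.5397 -0.1809  0.0713]
orange 869 0.099 [ 560.3 -266.3] [97.1 28.6] 72.9 mean [ 0.5527 -0.279   0.1181]
[ 0.56637052 -0.22675888  0.23991579] [ 0.53111097 -0.36870078 -0.00217878]
```

Call:
step_arm([
  [0.35,0.43,0],
  [0.34,0.43,0],
  [0,0,-0.9],
  [0,0,-0.9],
  [0,0,-0.9],
  [0,0,-0.9],
  [0,0,-0.9],
  [0,0,-0.8],
  [0,0,-0.7],
  [0,0,-0.4],
  [0,0,-0.2],
  [0,0,0],
], turn=[0.5,0.5,0,0,0,0,0,0,0,0,0,0])

```text
time: 3.25
ee_pos: [0.5368, -0.1852, 0.0749]
eef_rot: [0.827, 0.562, -0.0, -0.0]
ft_force: [0.3, -0.5, 0.8]
width: 0.0872
grip_force: 0.0
```

Call:
step_arm([
  [0,0,0],
  [0,0,0],
], turn=[0,0])

```text
time: 3.45
ee_pos: [0.5375, -0.1851, 0.0759]
eef_rot: [0.827, 0.562, 0.0, 0.001]
ft_force: [0.5, 0.9, -0.1]
width: 0.0871
grip_force: 0.0
```

Call:
step_arm([
  [0,0,0],
  [0,0,0],
  [0,0,0],
  [0,0,0],
  [0,0,0],
  [0,0,0],
  [0,0,0],
  [0,0,0],
  [0,0,0],
  [0,0,0],
], turn=[0,0,0,0,0,0,0,0,0,0], grip=1, newtons=50)

```text
time: 4.45
ee_pos: [0.537, -0.1849, 0.0751]
eef_rot: [0.827, 0.562, 0.0, 0.0]
ft_force: [0.3, -0.7, -0.8]
width: 0.0177
grip_force: 50.0
```

Call:
step_arm([
  [0,0,0.3],
  [0,0,0.6],
  [0,0,0.7],
  [0,0,0.7],
  [0,0,0.7],
  [0,0,0.7],
  [0,0,0.6],
  [0,0,0.4],
  [0,0,0.1],
  [0,0,0],
  [0,0,0],
], turn=[0,0,0,0,0,0,0,0,0,0,0])

```text
time: 5.55
ee_pos: [0.5366, -0.1848, 0.1943]
eef_rot: [0.827, 0.562, -0.0, -0.0]
ft_force: [0.4, -0.0, -1.5]
width: 0.0177
grip_force: 50.0
```

```bash
python3 - <<'E'
from h import *
s=read_state();print({k:np.round(v,4) for k,v in s.items()})
cs=[shot(n) for n in("side","wrist","top")]
for n,c in zip(("side","wrist","top"),cs):np.savez(n+"2.npz",**c)
a=cv2.resize(cs[0]["image"][80:230,180:300],None,fx=3,fy=3); b=cs[1]["image"]
d=cv2.resize(cs[2]["image"][140:220,130:215],None,fx=4,fy=4)
h=np.zeros((384,512+0,3),np.uint8)
out=np.zeros((600,800,3),np.uint8);out[:450,:360]=a;out[:320,400:740]=d;out[330:330+256,400:741]=cv2.resize(b,(341,256))
cv2.imwrite("pics/l2.png",out[...,::-1])
E
```

```text
{'time': np.float64(5.55), 'joint_positions': array([ 0.6722,  0.2641, -0.4954,  1.6339,  0.1298,  1.2776, -0.2234]), 'joint_vel': array([ 0.0005,  0.0021, -0.0007,  0.002 ,  0.0009,  0.0001,  0.0002]), 'joint_torque': array([-1.78000e-02, -5.44876e+01, -4.51140e+00, -3.90830e+01,
       -7.07000e-02,  3.40000e-02,  2.90000e-03]), 'ee_pos': array([ 0.5366, -0.1848,  0.1943]), 'eef_rot': array([ 8.271e-01,  5.621e-01, -3.000e-04, -5.000e-04]), 'ft_force': array([ 0.4403, -0.0217, -1.5068]), 'torque': array([-0.0006, -0.0254, -0.02  ]), 'grip_force': np.float64(49.9954), 'width': np.float64(0.0177)}
```

View pics/l2.png

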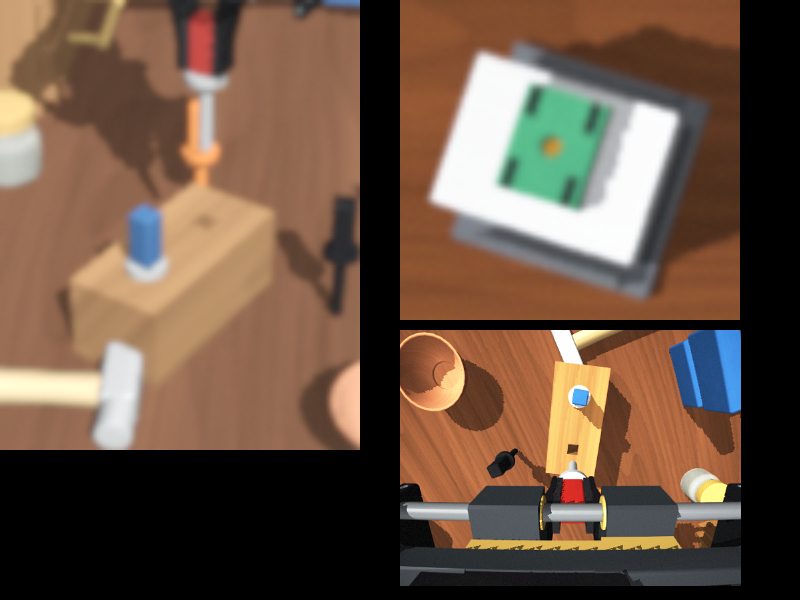

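The drift is held upright. The plate's hole shows brass at about top-camera (168,177). I'll carry the drift over to look at the hole with the wrist camera.

Call:
step_arm([
  [-0.1,0.5,0.1],
  [-0.12,0.9,0.1],
  [-0.13,1,0.1],
  [-0.13,1,0],
  [-0.12,1,0],
  [-0.12,1,0],
  [-0.12,1,0],
  [-0.12,1,0],
  [-0.12,1,0],
  [-0.12,1,0],
  [-0.12,0.8,0],
  [-0.12,0.6,0],
], turn=[0.1,0.1,0.1,0.1,0.1,0.1,0.07,0,0,0,0,0])

```text
time: 6.9
ee_pos: [0.4997, 0.0888, 0.2028]
eef_rot: [0.803, 0.596, 0.0, 0.0]
ft_force: [-0.2, -0.5, -2.0]
width: 0.0177
grip_force: 50.0
```

Call:
step_arm([
  [-0.04,0.4,0],
  [0,0,0],
  [0,0,0],
  [0,0,0],
], turn=[0,0,0,0])

```text
time: 7.3
ee_pos: [0.5001, 0.0943, 0.2025]
eef_rot: [0.804, 0.594, -0.0, 0.0]
ft_force: [-0.1, 0.0, -2.1]
width: 0.0175
grip_force: 50.0
```

```bash
python3 - <<'E'
from h import *
s=read_state();print({k:np.round(v,4) for k,v in s.items()})
c=shot("wrist");np.savez("w3.npz",**c);W=cloud(c);hsv=cv2.cvtColor(c["image"],cv2.COLOR_RGB2HSV);H,S,V=[hsv[...,i].astype(int) for i in range(3)];z=W[...,2]
g=(H>60)&(H<95)&(S>70)&(abs(z-.097)<.006)
v,u=np.nonzero(g);print(u.min(),u.max(),v.min(),v.max(),len(u))
P=W[g];r=cv2.minAreaRect((P[:,:2]*1000).astype(np.float32));print("plate",np.median(P[:,2]),r)
m=(abs(z-.083)<.0025)&(S<60)&(np.hypot(W[...,0]-.524,W[...,1]-.175)<.09);P=W[m];print("bracket",len(P),cv2.minAreaRect((P[:,:2]*1000).astype(np.float32)))
cu,cv_=int(np.median(u)),int(np.median(v))
cr=c["image"][max(cv_-70,0):cv_+70,max(cu-90,0):cu+90];print(max(cu-90,0),max(cv_-70,0))
a=cv2.resize(cr,None,fx=3,fy=3,interpolation=cv2.INTER_NEAREST);out=np.zeros((600,800,3),np.uint8);out[:a.shape[0],:a.shape[1]]=a;b=cv2.resize(c["image"],(220,165));out[430:595,570:790]=b
cv2.imwrite("pics/w3.png",out[...,::-1])
E
```

```text
{'time': np.float64(7.3), 'joint_positions': array([ 0.3814,  0.1483, -0.71  ,  1.7603,  0.1014,  1.27  , -0.651 ]), 'joint_vel': array([ 0.0043,  0.0031,  0.    , -0.0011, -0.0013,  0.0025, -0.0013]), 'joint_torque': array([-5.87200e-01, -4.14137e+01, -3.97500e+00, -3.86854e+01,
       -1.05900e-01, -1.81000e-02, -3.80000e-03]), 'ee_pos': array([0.5001, 0.0943, 0.2025]), 'eef_rot': array([ 8.042e-01,  5.944e-01, -1.000e-04,  1.000e-04]), 'ft_force': array([-0.0606,  0.0497, -2.1242]), 'torque': array([-0.0083, -0.0757,  0.0066]), 'grip_force': np.float64(49.9952), 'width': np.float64(0.0175)}
224 300 59 120 3902
plate 0.0963141864377024 ((528.6417236328125, 173.67807006835938), (49.917240142822266, 63.93089294433594), 73.45100402832031)
bracket 9678 ((523.1546020507812, 175.29783630371094), (122.6375503540039, 90.64508819580078), 74.02001953125)
172 19
```

View pics/w3.png

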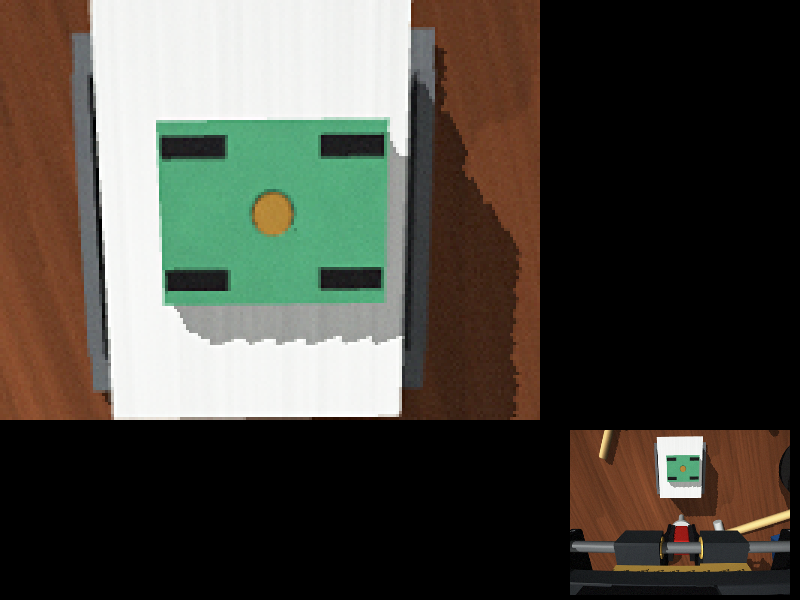

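The wrist crop shows the hole at about (263,90), in the middle of the green plate and offset roughly +5 mm along the bracket's x. I'll refine it and measure the rod axis in the same image.

```bash
python3 - <<'E'
from h import *
c=dict(np.load("w3.npz"));W=cloud(c);hsv=cv2.cvtColor(c["image"],cv2.COLOR_RGB2HSV);H,S,V=[hsv[...,i].astype(int) for i in range(3)]
u,v=np.meshgrid(np.arange(512),np.arange(384))
g=(H>60)&(H<95)&(S>70)
hole=(np.hypot(u-262.7,v-90)<12)&~g
n,l,st,ce=cv2.connectedComponentsWithStats(hole.astype(np.uint8));print(n,st[1:].tolist())
k=1+np.argmax(st[1:,4]);Q=top_at(c,l==k,.097);print("hole",cv2.minEnclosingCircle(Q),Q.mean(0),Q.max(0)-Q.min(0))
ex=np.array([.957,-.290]);print("along x extents",(Q@ex).min(),(Q@ex).max(),"y",(Q@[.29,.957]).min(),(Q@[.29,.957]).max())
s=np.array([500.1,94.3])
R=(np.hypot(W[...,0]-.5,W[...,1]-.0945)<.03)&(W[...,2]<.18)&(W[...,2]>.125)
P=W[R]*1000;P[:,:2]-=s
for a,b in((125,140),(140,150),(150,160),(160,170),(170,180)):
    q=P[(P[:,2]>=a)&(P[:,2]<b)]
    if len(q)<5:continue
    X=q[:,:2]@ex;Y=q[:,:2]@[.29,.957];print(a,len(q),"x",X.min().round(1),X.max().round(1),X.mean().round(2),"y",Y.min().round(1),Y.max().round(1),Y.mean().round(2))
E
```

```text
2 [[256, 83, 14, 15, 166]]
hole ((528.3612670898438, 173.76971435546875), 5.952281475067139) [528.3712  173.73152] [11.639221 11.83223 ]
along x extents 449.8518356323242 460.811600982666 y 313.72608918762205 325.0727909851074
125 9 x -3.9 4.8 -0.01 y -0.7 4.1 2.79
140 54 x -3.8 5.5 0.9 y -0.6 4.4 3.09
150 61 x -3.6 6.1 1.23 y -0.8 4.3 3.11
160 30 x -2.7 5.2 1.04 y 1.7 4.5 3.67
```

Call:
step_arm([
  [0.2,0.6,0],
  [0.3,0.8,0],
  [0.3,0.8,0],
  [0.21,0.6,0],
  [0.1,0.38,0],
  [0,0,-0.3],
  [0,0,-0.5],
  [0,0,-0.4],
  [0,0,-0.2],
  [0,0,0],
  [0,0,0],
  [0,0,0],
], turn=[0,0,0,0,0,0,0,0,0,0,0,0])

```text
time: 8.55
ee_pos: [0.528, 0.1747, 0.1681]
eef_rot: [0.804, 0.595, 0.0, 0.0]
ft_force: [-0.1, -0.1, -1.8]
width: 0.0177
grip_force: 50.0
```

Call:
step_arm([
  [0,0,0],
  [0,0,0],
], turn=[0,0])

```text
time: 8.75
ee_pos: [0.5279, 0.1747, 0.1679]
eef_rot: [0.804, 0.595, 0.0, 0.0]
ft_force: [-0.1, 0.1, -2.0]
width: 0.0173
grip_force: 50.0
```

```bash
python3 - <<'E'
from h import *
s=read_state();print({k:np.round(v,4) for k,v in s.items()})
c=shot("side");np.savez("s4.npz",**c);w=shot("wrist");np.savez("w4.npz",**w)
a=cv2.resize(c["image"][200:290,190:290],(500,450),interpolation=cv2.INTER_NEAREST);b=cv2.resize(w["image"][110:260,200:320],None,fx=2.4,fy=2.4,interpolation=cv2.INTER_NEAREST)
o=np.zeros((450,800,3),np.uint8);o[:,:500]=a;o[:b.shape[0],505:505+b.shape[1]]=b;cv2.imwrite("pics/s4.png",o[...,::-1])
E
```

```text
{'time': np.float64(8.75), 'joint_positions': array([ 0.2263,  0.3026, -0.7397,  1.6883,  0.2148,  1.2334, -0.8588]), 'joint_vel': array([ 0.0003,  0.0027, -0.0001,  0.003 ,  0.0018, -0.0007,  0.0008]), 'joint_torque': array([ 2.16000e-02, -5.02397e+01, -7.53370e+00, -3.75889e+01,
       -5.55000e-02, -3.24000e-02,  1.00000e-03]), 'ee_pos': array([0.5279, 0.1747, 0.1679]), 'eef_rot': array([8.038e-01, 5.949e-01, 3.000e-04, 1.000e-04]), 'ft_force': array([-0.107 ,  0.1005, -2.004 ]), 'torque': array([ 0.0145, -0.0909,  0.0692]), 'grip_force': np.float64(49.9953), 'width': np.float64(0.0173)}
```

View pics/s4.png

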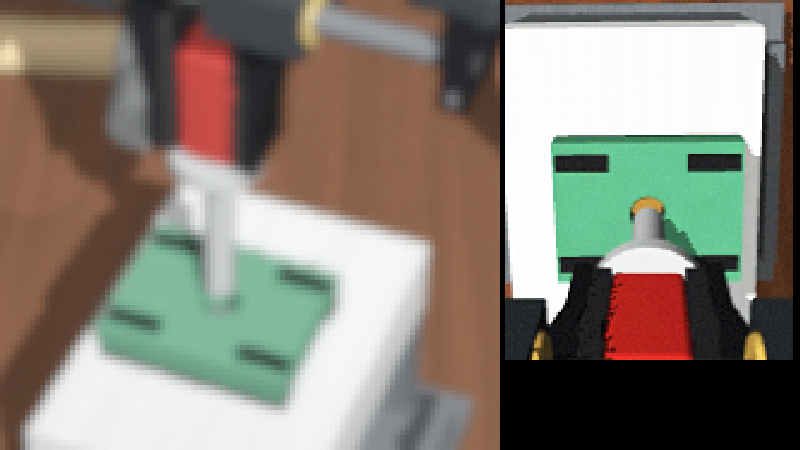

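Both views show the rod's tip right over the hole, with brass showing on either side in the wrist crop (648,207). I'll lower gently.

Call:
step_arm([
  [0,0,-0.08],
  [0,0,-0.06],
  [0,0,-0.05],
  [0,0,-0.04],
  [0,0,-0.04],
  [0,0,0],
  [0,0,0],
], turn=[0,0,0,0,0,0,0])

```text
time: 9.55
ee_pos: [0.5278, 0.1746, 0.1608]
eef_rot: [0.804, 0.595, 0.0, 0.0]
ft_force: [-0.1, -0.5, -1.2]
width: 0.0177
grip_force: 50.0
```

Call:
step_arm([
  [0,0,-0.03],
  [0,0,-0.03],
  [0,0,0],
  [0,0,0],
], turn=[0,0,0,0])

```text
time: 9.95
ee_pos: [0.5277, 0.1746, 0.1593]
eef_rot: [0.804, 0.595, -0.0, 0.0]
ft_force: [-0.8, 1.1, -1.0]
width: 0.0183
grip_force: 50.0
```

Call:
step_arm([
  [0,0,-0.04],
  [0,0,-0.04],
  [0,0,0],
  [0,0,0],
], turn=[0,0,0,0])

```text
time: 10.35
ee_pos: [0.5277, 0.1746, 0.1573]
eef_rot: [0.804, 0.595, -0.0, -0.0]
ft_force: [-0.9, -0.2, -1.6]
width: 0.0179
grip_force: 50.0
```

Call:
step_arm([
  [0,0,-0.04],
  [0,0,-0.04],
  [0,0,0],
  [0,0,0],
], turn=[0,0,0,0])

```text
time: 10.75
ee_pos: [0.5277, 0.1746, 0.1553]
eef_rot: [0.804, 0.595, -0.0, 0.0]
ft_force: [0.5, 0.4, -0.8]
width: 0.0176
grip_force: 50.0
```

The tip is 7 mm below the plate top with no load, so it is in the hole. Next I approach the sleeve, expected at TCP z of about 0.1445.

Call:
step_arm([
  [0,0,-0.08],
  [0,0,-0.08],
  [0,0,-0.08],
  [0,0,-0.06],
  [0,0,-0.04],
  [0,0,0],
], turn=[0,0,0,0,0,0])

```text
time: 11.35
ee_pos: [0.5277, 0.1746, 0.1467]
eef_rot: [0.804, 0.595, -0.0, -0.0]
ft_force: [0.5, -0.2, -0.6]
width: 0.0179
grip_force: 50.0
```

Call:
step_arm([
  [0,0,-0.04],
  [0,0,-0.04],
  [0,0,-0.04],
  [0,0,0],
], turn=[0,0,0,0])

```text
time: 11.75
ee_pos: [0.5278, 0.1746, 0.1438]
eef_rot: [0.804, 0.595, 0.0, 0.0]
ft_force: [-0.6, 0.1, -1.6]
width: 0.0176
grip_force: 50.0
```

Call:
step_arm([
  [0,0,-0.04],
  [0,0,-0.04],
  [0,0,0],
], turn=[0,0,0])

```text
time: 12.05
ee_pos: [0.5284, 0.1749, 0.1426]
eef_rot: [0.804, 0.595, 0.001, 0.0]
ft_force: [0.3, -0.8, 3.9]
width: 0.0175
grip_force: 50.0
```

Call:
step_arm([
  [0,0,-0.03],
  [0,0,-0.03],
  [0,0,-0.03],
], turn=[0,0,0])

```text
time: 12.35
ee_pos: [0.5289, 0.1748, 0.1408]
eef_rot: [0.804, 0.595, 0.001, 0.001]
ft_force: [0.8, -0.7, 9.0]
width: 0.0178
grip_force: 50.0
```

Call:
step_arm([
  [0,0,-0.03],
  [0,0,-0.03],
  [0,0,-0.03],
], turn=[0,0,0])

```text
time: 12.65
ee_pos: [0.5291, 0.1747, 0.1388]
eef_rot: [0.804, 0.595, 0.001, 0.001]
ft_force: [-0.1, -1.9, 11.0]
width: 0.0173
grip_force: 50.0
```

Call:
step_arm([
  [-0.02,0,-0.03],
  [-0.02,0,-0.03],
  [0,0,-0.03],
  [0,0,-0.03],
  [0,0,-0.03],
  [0,0,-0.03],
], turn=[0,0,0,0,0,0])

```text
time: 13.25
ee_pos: [0.5288, 0.1746, 0.1346]
eef_rot: [0.804, 0.595, 0.002, 0.001]
ft_force: [2.4, -1.7, 9.7]
width: 0.0181
grip_force: 50.0
```

Call:
step_arm([
  [0,0,-0.03],
  [0,0,-0.03],
  [0,0,-0.03],
  [0,0,-0.03],
  [0,0,-0.03],
  [0,0,-0.03],
], turn=[0,0,0,0,0,0])

```text
time: 13.85
ee_pos: [0.5289, 0.1746, 0.1301]
eef_rot: [0.804, 0.595, 0.002, 0.001]
ft_force: [3.3, -1.3, 9.8]
width: 0.0177
grip_force: 50.0
```

Call:
step_arm([
  [0.02,0,-0.03],
  [0.02,-0.02,-0.03],
  [0,0,-0.03],
  [0,0,-0.03],
  [0,0,-0.03],
  [0,0,-0.03],
], turn=[0,0,0,0,0,0])

```text
time: 14.45
ee_pos: [0.5292, 0.1744, 0.1255]
eef_rot: [0.804, 0.595, 0.002, 0.001]
ft_force: [-0.5, -1.2, 10.6]
width: 0.0174
grip_force: 50.0
```

Call:
step_arm([
  [0,0,-0.03],
  [0,0,-0.03],
  [0,0,-0.03],
  [0,0,-0.03],
  [0,0,-0.03],
  [0,0,-0.03],
], turn=[0,0,0,0,0,0])

```text
time: 15.05
ee_pos: [0.5276, 0.174, 0.1191]
eef_rot: [0.804, 0.595, -0.0, -0.0]
ft_force: [-0.1, -0.7, -1.6]
width: 0.0174
grip_force: 50.0
```

Call:
step_arm([
  [0,0,-0.05],
  [0,0,-0.05],
  [0,0,-0.05],
  [0,0,-0.05],
  [0,0,0],
  [0,0,0],
  [0,0,0],
  [0,0,0],
], turn=[0,0,0,0,0,0,0,0])

```text
time: 15.85
ee_pos: [0.5278, 0.1742, 0.1144]
eef_rot: [0.804, 0.595, 0.0, 0.0]
ft_force: [-0.3, 0.1, -2.1]
width: 0.0176
grip_force: 50.0
```

```bash
python3 - <<'E'
from h import *
c=shot("side");np.savez("s5.npz",**c);t=shot("top")
a=cv2.resize(c["image"][210:350,170:300],None,fx=4,fy=4,interpolation=cv2.INTER_CUBIC)
cv2.imwrite("pics/s5.png",a[...,::-1])
hsv=cv2.cvtColor(c["image"],cv2.COLOR_RGB2HSV);W=cloud(c)
m=(hsv[...,0]>14)&(hsv[...,0]<26)&(hsv[...,1]>120)&(abs(W[...,0]-.525)<.08)&(abs(W[...,1]-.175)<.08);print(m.sum(),W[m].mean(0) if m.any() else "")
E
```

```text
0
```

View pics/s5.png

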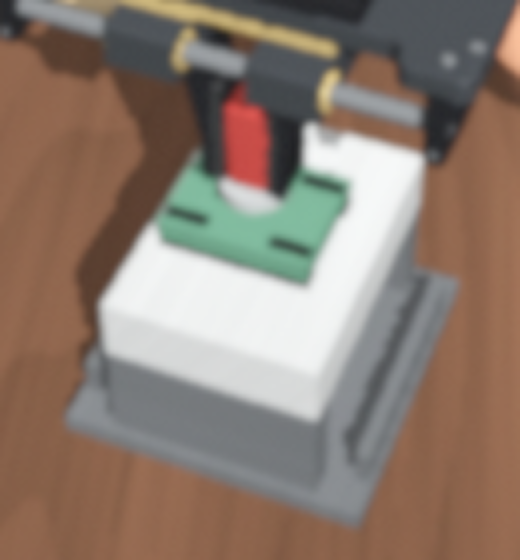

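The drift is deep in the plate (collar just above it at (255,195)). The sleeve is hidden by the stand, but the load vanished as expected for a drop. I'll withdraw and check through the hole.

Call:
step_arm([
  [0,0,0.2],
  [0,0,0.3],
  [0,0,0.3],
  [0,0,0.3],
  [0,0,0.3],
  [0,0,0.3],
  [0,0,0.3],
  [0,0,0.4],
  [0,0,0.5],
  [0,0,0.5],
  [0,0,0.2],
  [0,0,0],
], turn=[0,0,0,0,0,0,0,0,0,0,0,0])

```text
time: 17.15
ee_pos: [0.5282, 0.1743, 0.2053]
eef_rot: [0.804, 0.595, 0.001, 0.0]
ft_force: [0.2, -0.4, -2.3]
width: 0.0177
grip_force: 50.0
```

Call:
step_arm([
  [-0.1,-0.4,0],
  [-0.2,-0.6,0],
  [-0.3,-0.8,0],
  [-0.2,-0.7,0],
  [-0.2,-0.4,0],
  [-0.1,-0.3,0],
  [0,0,0],
  [0,0,0],
], turn=[0,0,0,0,0,0,0,0])

```text
time: 17.95
ee_pos: [0.5003, 0.0947, 0.2044]
eef_rot: [0.804, 0.595, 0.0, -0.0]
ft_force: [-1.1, 0.3, -1.1]
width: 0.0175
grip_force: 50.0
```

```bash
python3 - <<'E'
from h import *
s=read_state();print(s["ee_pos"],s["ft_force"])
c=shot("wrist");np.savez("w6.npz",**c);W=cloud(c);hsv=cv2.cvtColor(c["image"],cv2.COLOR_RGB2HSV)
d=np.hypot(W[...,0]-.5284,W[...,1]-.1737)<.012
m=d&(W[...,2]<.07);print(m.sum(),W[m].round(4).tolist()[:8])
m2=d&(hsv[...,0]>12)&(hsv[...,0]<28)&(hsv[...,1]>90);print("brass",m2.sum(),np.median(W[m2],0) if m2.any() else "")
# rod relative to TCP (rack-independent)
s_=np.array(s["ee_pos"][:2])*1000;ex=np.array([.957,-.29]);ey=np.array([.29,.957])
P=W[(np.hypot(W[...,0]-s["ee_pos"][0],W[...,1]-s["ee_pos"][1])<.03)&(abs(W[...,2]-s["ee_pos"][2]+.045)<.015)][:,:2]*1000-s_
print((P@ex).min(),(P@ex).max(),(P@ey).max())
E
```

```text
[0.50029783 0.09465133 0.20435218] [-1.09682101  0.32669984 -1.13055017]
152 [[0.5291, 0.1822, 0.008], [0.5302, 0.1819, 0.0074], [0.5313, 0.1816, 0.0057], [0.5323, 0.1812, 0.0066], [0.5334, 0.1809, 0.0077], [0.5345, 0.1806, 0.0066], [0.5355, 0.1802, 0.0079], [0.5277, 0.1815, 0.0067]]
brass 0 
-3.7216444295036712 6.057752974828655 4.615949162004666
```

```bash
python3 - <<'E'
from h import *
c=dict(np.load("w6.npz"));W=cloud(c);d=np.hypot(W[...,0]-.5284,W[...,1]-.1737)<.03
v,u=np.nonzero(d&(W[...,2]<.08));k=(abs(u-262)<12)&(abs(v-90)<14)
print(u.min(),u.max(),v.min(),v.max(),k.sum());
w=W[v[k],u[k]];print(np.histogram(w[:,2],[-.01,.004,.012,.02,.03,.04,.05,.06,.08]))
print(np.linalg.inv(c["view"])[:3,3])
for r in range(82,100,2): print([int(1000*x) if x==x else -1 for x in W[r,252:274:2,2]])
for s in ("s5",):
    c=dict(np.load(s+".npz"))
a=cv2.resize(dict(np.load("w6.npz"))["image"][40:160,170:350],None,fx=4,fy=4,interpolation=cv2.INTER_NEAREST);cv2.imwrite("pics/w6.png",a[...,::-1])
E
```

```text
257 269 84 97 152
(array([  0, 152,   0,   0,   0,   0,   0,   0]), array([-0.01 ,  0.004,  0.012,  0.02 ,  0.03 ,  0.04 ,  0.05 ,  0.06 ,
        0.08 ]))
[0.52454084 0.17095611 0.36584407]
[96, 95, 97, 95, 96, 96, 95, 96, 97, 95, 95]
[97, 95, 95, 97, 7, 5, 7, 7, 95, 94, 95]
[95, 94, 95, 7, 7, 6, 6, 7, 6, 96, 95]
[96, 96, 95, 6, 6, 6, 8, 7, 7, 96, 94]
[96, 96, 88, 7, 7, 7, 6, 6, 7, 95, 95]
[96, 96, 95, 7, 6, 6, 7, 6, 7, 95, 95]
[95, 96, 96, 5, 6, 6, 7, 8, 6, 97, 97]
[96, 95, 95, 96, 7, 6, 6, 8, 95, 96, 95]
[95, 96, 96, 96, 95, 95, 95, 95, 96, 97, 97]
```

View pics/w6.png

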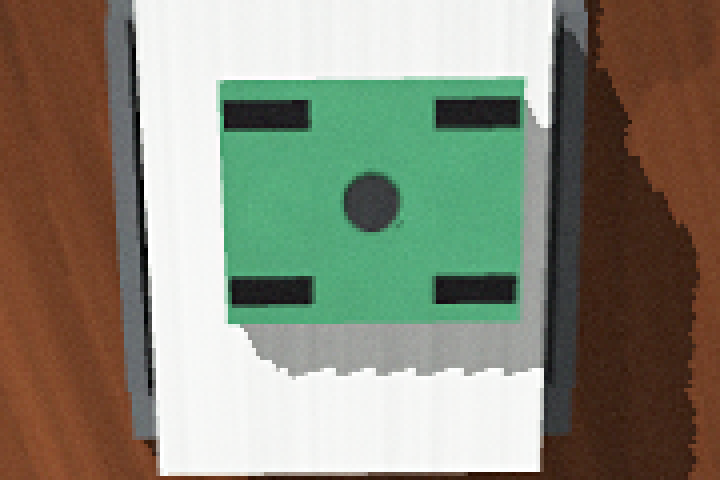

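Through the hole only the dark tray floor (z≈7 mm) is seen at (372,202) in the crop. The sleeve is therefore out of the bore and in the tray. Now back to the rack.

Call:
step_arm([
  [0.07,-0.5,0],
  [0.12,-0.9,0],
  [0.13,-1,0],
  [0.13,-1,0],
  [0.13,-1,0],
  [0.13,-1,0],
  [0.13,-1,0],
  [0.13,-1,0],
  [0.13,-1,0],
  [0.13,-1,0],
  [0.12,-0.9,0],
  [0.08,-0.6,0],
], turn=[-0.1,-0.1,-0.1,-0.1,-0.1,-0.1,-0.07,0,0,0,0,0])

```text
time: 19.2
ee_pos: [0.5358, -0.1808, 0.204]
eef_rot: [0.828, 0.561, -0.0, -0.0]
ft_force: [-0.4, -0.0, -1.3]
width: 0.0178
grip_force: 50.0
```

Call:
step_arm([
  [0.04,-0.26,0],
  [0,0,-0.3],
  [0,0,-0.6],
  [0,0,-0.6],
  [0,0,-0.5],
  [0,0,-0.3],
  [0,0,-0.1],
  [0,0,0],
  [0,0,0],
], turn=[0,0,0,0,0,0,0,0,0])

```text
time: 20.1
ee_pos: [0.5374, -0.1849, 0.1448]
eef_rot: [0.827, 0.562, 0.0, 0.0]
ft_force: [0.1, 1.1, -1.4]
width: 0.0176
grip_force: 50.0
```

```bash
python3 - <<'E'
from h import *
s=read_state();print(s["ee_pos"],s["eef_rot"],s["ft_force"])
c=shot("side");w=shot("wrist")
a=cv2.resize(c["image"][110:200,190:290],(500,450),interpolation=cv2.INTER_CUBIC);b=cv2.resize(w["image"][110:260,200:320],None,fx=2.4,fy=2.4,interpolation=cv2.INTER_NEAREST)
o=np.zeros((450,800,3),np.uint8);o[:,:500]=a;o[:b.shape[0],505:505+b.shape[1]]=b;cv2.imwrite("pics/s7.png",o[...,::-1])
E
```

```text
[ 0.53735831 -0.18487881  0.14483775] [8.27062782e-01 5.62109369e-01 2.91362819e-04 3.57781424e-04] [ 0.13523902  1.06887618 -1.38679405]
```

View pics/s7.png

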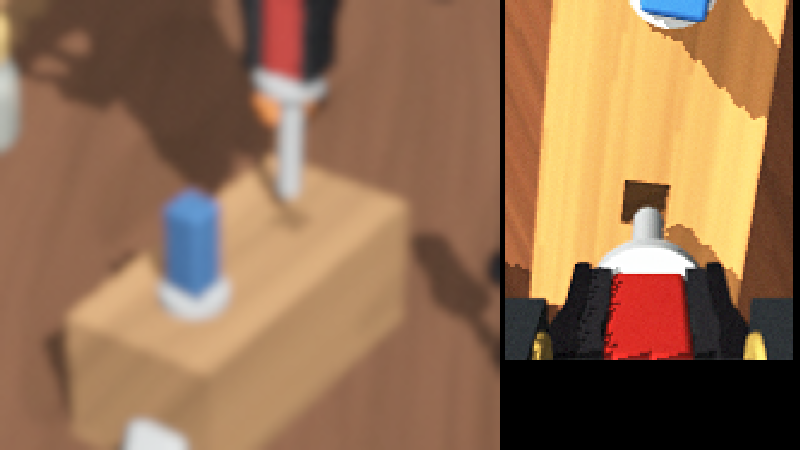

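The tip hangs just above the empty hole (wrist crop (645,205)). I'll lower it in.

Call:
step_arm([
  [0,0,-0.2],
  [0,0,-0.2],
  [0,0,-0.15],
  [0,0,-0.15],
  [0,0,-0.1],
  [0,0,0],
  [0,0,0],
], turn=[0,0,0,0,0,0,0])

```text
time: 20.9
ee_pos: [0.5371, -0.1848, 0.1243]
eef_rot: [0.827, 0.562, 0.0, 0.0]
ft_force: [1.5, -0.2, -2.6]
width: 0.0175
grip_force: 50.0
```

Call:
step_arm([
  [0,0,-0.2],
  [0,0,-0.2],
  [0,0,-0.2],
  [0,0,-0.2],
  [0,0,0],
], turn=[0,0,0,0,0])

```text
time: 21.4
ee_pos: [0.5365, -0.1848, 0.1034]
eef_rot: [0.827, 0.562, -0.0, -0.001]
ft_force: [0.1, 0.1, -0.8]
width: 0.0175
grip_force: 50.0
```

In the hole, with no load. On down to the collar.

Call:
step_arm([
  [0,0,-0.25],
  [0,0,-0.25],
  [0,0,-0.2],
  [0,0,-0.15],
  [0,0,-0.12],
  [0,0,0],
  [0,0,0],
], turn=[0,0,0,0,0,0,0])

```text
time: 22.1
ee_pos: [0.5371, -0.1849, 0.0802]
eef_rot: [0.827, 0.562, 0.0, 0.0]
ft_force: [1.0, 1.1, -2.7]
width: 0.0179
grip_force: 50.0
```

Call:
step_arm([
  [0,0,-0.04],
  [0,0,-0.03],
  [0,0,-0.03],
  [0,0,0],
], turn=[0,0,0,0])

```text
time: 22.5
ee_pos: [0.5369, -0.1848, 0.0775]
eef_rot: [0.827, 0.562, -0.0, -0.0]
ft_force: [0.3, -0.8, -0.9]
width: 0.018
grip_force: 50.0
```

Call:
step_arm([
  [0,0,-0.03],
  [0,0,-0.03],
  [0,0,0],
  [0,0,0],
], turn=[0,0,0,0])

```text
time: 22.9
ee_pos: [0.537, -0.1848, 0.0761]
eef_rot: [0.827, 0.562, 0.0, 0.0]
ft_force: [0.0, -0.3, -1.2]
width: 0.0178
grip_force: 50.0
```

Call:
step_arm([
  [0,0,-0.02],
  [0,0,-0.02],
  [0,0,0],
  [0,0,0],
], turn=[0,0,0,0])

```text
time: 23.3
ee_pos: [0.537, -0.1849, 0.0751]
eef_rot: [0.827, 0.562, 0.0, 0.0]
ft_force: [0.1, -0.1, -1.0]
width: 0.018
grip_force: 50.0
```

Call:
step_arm([
  [0,0,-0.02],
  [0,0,-0.02],
  [0,0,0],
], turn=[0,0,0])

```text
time: 23.6
ee_pos: [0.5371, -0.1849, 0.075]
eef_rot: [0.827, 0.562, -0.0, 0.0]
ft_force: [-4.5, 1.8, 9.7]
width: 0.0174
grip_force: 50.0
```

Seated (9.7 N on the collar). Back off a hair, open, rise.

Call:
step_arm([
  [0,0,0.03],
  [0,0,0],
  [0,0,0],
  [0,0,0],
  [0,0,0],
  [0,0,0],
  [0,0,0],
  [0,0,0],
  [0,0,0],
  [0,0,0],
  [0,0,0],
], turn=[0,0,0,0,0,0,0,0,0,0,0], grip=0, newtons=10)

```text
time: 24.7
ee_pos: [0.537, -0.1849, 0.0748]
eef_rot: [0.827, 0.562, 0.0, 0.0]
ft_force: [0.1, -0.8, -0.4]
width: 0.086
grip_force: 0.0
```

Call:
step_arm([
  [0,0,0.2],
  [0,0,0.4],
  [0,0,0.6],
  [0,0,0.8],
  [0,0,0.8],
  [0,0,0.8],
  [0,0,0.8],
  [0,0,0.8],
  [-0.3,-0.8,0.8],
  [-0.3,-0.8,0],
  [-0.2,-0.5,0],
  [0,0,0],
], turn=[0,0,0,0,0,0,0,0,0,0,0,0])

```text
time: 25.9
ee_pos: [0.5161, -0.2393, 0.2252]
eef_rot: [0.828, 0.561, -0.0, 0.0]
ft_force: [-0.3, 0.7, 0.1]
width: 0.0872
grip_force: 0.0
```

```bash
python3 - <<'E'
from h import *
s=read_state();print(s["ee_pos"],s["width"])
c=shot("wrist");W=cloud(c);hsv=cv2.cvtColor(c["image"],cv2.COLOR_RGB2HSV);H,S,V=[hsv[...,i].astype(int) for i in range(3)];z=W[...,2]
near=np.hypot(W[...,0]-.537,W[...,1]+.185)<.03
for n,m in(("red",near&((H<8)|(H>172))&(S>150)&(z>.105)),("collar",near&(S<60)&(z>.06)&(z<.08)),("blue",(H>100)&(H<125)&(S>120)&(abs(z-.114)<.004)&(W[...,0]<.6))):
    P=W[m];print(n,len(P),np.median(P,0),cv2.minAreaRect((P[:,:2]*1000).astype(np.float32)))
t=shot("top")
o=np.zeros((384,800,3),np.uint8);o[:,:512]=c["image"];o[:288,512:]=cv2.resize(t["image"][120:240,230:350],(288,288));cv2.imwrite("pics/f.png",o[...,::-1])
E
```

```text
[ 0.51606868 -0.23934931  0.22519618] 0.08715153025371986
red 389 [ 0.53787371 -0.18502581  0.1131101 ] ((538.0986938476562, -185.17169189453125), (17.281408309936523, 17.019630432128906), 68.48133087158203)
collar 262 [ 0.54090109 -0.17911487  0.07119462] ((537.2213134765625, -185.07394409179688), (30.474931716918945, 28.64091682434082), 9.560663223266602)
blue 486 [ 0.57289046 -0.11809699  0.11314661] ((572.9981079101562, -117.97663879394531), (18.002582550048828, 17.248287200927734), 58.66804504394531)
```

View pics/f.png

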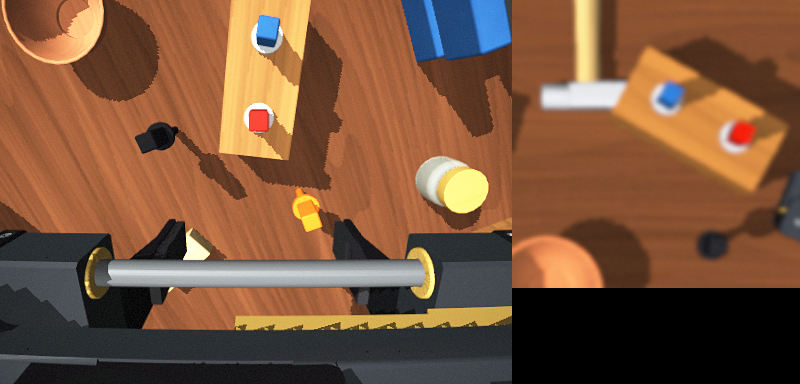

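The red drift stands upright on its collar (258,120), with its top at the same height as at the start. Blue is unmoved at (267,30) and the gripper is clear.

```bash
python3 -c "
from bench import *
print(close_job())"
```

```text
the job is handed in; nothing more can be done
None
```

The job is handed in at about 26 s of the 61 s allowed: the red drift is back in its rack hole on its collar and released, and the blue drift is unmoved. The sleeve was pushed out with about 13 N; I never saw it in the tray itself, only the empty bore and bare tray floor through the guide hole.

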